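# Slide a sample tin onto the narrow pan of a field scale and take the reading

### The job

Weigh the red-lidded sample tin: first swing the red guard arm fully aside, clear of the pan; then slide the tin off the case onto the scale's narrow raised pan so that it stands upright, centred, on the pan alone, and let go of it. With the tin resting there untouched, press the green button right down and release it. Leave the blue-lidded tin and all the other things where they are and do not let the red tin fall or tip.

Things in the scene. Friction and masses are not known exactly. Their poses are not given: they have to be found in the camera images.
- red_tin: closed aluminium sample tin with a red lid, the one to weigh: round, diameter 90, height 52, about 0.3 kg, too wide to grasp; stands on top of the case. Origin: centre of its underside, z up.
- blue_tin: the same tin with a blue lid, standing beside the red one on the case (which of the two is nearer the robot varies); to be left alone. Origin: centre of its underside.
- case: fixed yellow equipment case with a flat grey lid, 250 (its x) by 260 (its y) by 80 high. Origin: centre of its underside. Its -y edge faces the scale.
- scale: fixed white bench scale, beside the case on the case's -y side. Origin: on the table, right below the centre of the pan; z up. The housing spans x -100..100, y -160..40, its top 45 above the table. The pan stands on a neck above it; the gap between the case's edge and the pan's rim is 20 to 28.
- pan (a point): centre of the top face of the scale's round steel pan, diameter 70, 78 above the table (2 lower than the case's top). Axes as the scale's.
- guard (a joint): angle of the red guard arm about its upright pivot, rad: 0 = lying along the scale's -x, across the pan; grows as the arm swings away from the case (its tip moves to the scale's -y); 1.6 = end stop, fully aside, lying along -y. It stays where it is left, and takes about 1 N at the tip.
- guard_hinge (a point): point on the guard arm's pivot axis at the arm's mid height (98 above the table), at x 85, y -30 in the scale's frame. The arm is a bar 12 wide, 22 high (87 to 109 above the table), reaching 130 from the pivot; its post has radius 12.
- guard_tip (a point): middle of the free end of the guard arm, 130 from the pivot.
- read (a joint): travel of the green round push button (radius 15) on the scale's housing, m: 0 = up, 0.006 = fully down, springs back; takes about 4 N.
- read_top (a point): centre of the green button's top face, at x -65, y -115 in the scale's frame; pressed straight down.
- meter: bystander: black handheld meter, 90 by 190 by 34, lying on the table left of the case. Origin: centre of its underside.
- cup: bystander: clear plastic cup, radius 38, height 110. Origin: centre of its underside.
- jar: bystander: white jar with a red cap, radius 42, height 130. Origin: centre of its underside.
- probe: bystander: steel and black cylindrical water probe on two rubber feet, 210 long (its x), 45 high. Origin: on its underside, mid length.
- mug: bystander: blue mug, radius 40, height 90. Origin: centre of its underside.
Mind the look-alikes: they are no part of the job. There is more than one size of the red_tin; the one meant has the size given above.

How it is judged:
On the way, in this order (a step that is already met when the one before it is completed fails the run):
1. the guard arm is swung aside (past 1.3 rad) (value of joint guard above 1.3 rad), for 0.1 s.
2. the red tin stands upright and at rest on the pan alone, centred within 12 mm, not touched by the robot, the guard still aside (horizontal distance between red_tin and pan below 0.012 m and z of red_tin in the frame of pan between -0.004 and 0.004 m and angle between red_tin's own z axis and vertical below 0.06 rad and linear speed of red_tin below 0.01 m/s and contact force between red_tin and case below 0.05 N and contact force between red_tin and the arm below 0.05 N and contact force between red_tin and the fingers below 0.05 N and value of joint guard above 1.3 rad), for 0.3 s.
3. the button is pressed down (past 4.5 of 6 mm) while the tin rests untouched on the pan (value of joint read above 0.0045 m and horizontal distance between red_tin and pan below 0.012 m and contact force between red_tin and the fingers below 0.05 N and contact force between red_tin and the arm below 0.05 N), for 0.05 s.
At the end, for the whole second after the job is handed in: The red-lidded tin stands upright and still on the pan alone (not touching the case), its centre within 12 mm of the pan's; the guard arm is aside (past 1.3 rad) and the button is up again (horizontal distance between red_tin and pan below 0.012 m and z of red_tin in the frame of pan between -0.004 and 0.004 m and angle between red_tin's own z axis and vertical below 0.06 rad and linear speed of red_tin below 0.01 m/s and contact force between red_tin and case below 0.05 N and value of joint guard above 1.3 rad and value of joint read below 0.002 m).
It fails at once if the red tin tips over (more than 0.4 rad) (angle between red_tin's own z axis and vertical above 0.4 rad).
It fails at once if the red tin falls off the case or pan (height (world z) of red_tin below 0.06 m).
It fails at once if the blue tin is moved more than 20 mm (distance of blue_tin from where it was at the start of the episode above 0.02 m).
It fails at once if a bystander is moved more than 30 mm (distance of any of meter, cup, jar, probe, mug from where it was at the start of the episode above 0.03 m).
It also fails if it takes over 61 s, if anything falls off the work surface, if the arm or the gripper's body presses on something with over 40 N, if the wrist force passes 120 N, or if a joint passes its speed limit or range.

### The arm

A 7-joint arm with a two-finger parallel gripper is mounted at the origin on the work surface. World frame = base frame: x ahead of the robot, y to its left, z up, the work surface at z = 0. Lengths are in m, angles in rad, forces in N, time in s.
With the tool pointing down it reaches from about 0.425 to 1.025 m from the base axis. Payload 9.4 kg.
Tool frame: the origin (TCP) lies on the centre line of the jaws, within the pads' length; the fingertips stand r.tips_ahead ahead of it and the grasp point (between the pads) lies 5 mm behind it (r.tips_ahead is the distance from the TCP to the fingertips, in m); z points along the fingers, y is the line along which they close (so a half turn about z gives the same grasp; the last joint's range is limited). The gripper opens to 85 mm and grips with 20 to 120 N. Pads are 22 mm wide; open, the fingers measure 114 mm over their backs; the gripper's body (76 mm by 85 mm) begins 54 mm behind the grasp point. The pads swing forward as they close: fully open they stand 13 mm farther back than shut.
Start: joints at [1.236, 0.599, -0.003, 1.599, 0.002, 0.943, -0.08], TCP at [0.185, -0.701, 0.245] pointing down, gripper open.
Joint ranges: [-2.57, 2.57], [-0.35, 1.97], [-1.29, 1.29], [0.11, 2.56], [-1.05, 4.19], [0.11, 1.86], [-2.63, 2.63]. Speed limits (rad/s): [2.22, 2.22, 3.01, 3.01, 3.14, 3.14, 3.14].

### API

Orientations are given as [roll, pitch, yaw] about the fixed x, y, z axes, in that order (R = Rz(yaw) Ry(pitch) Rx(roll)).
In Python, from station import r, read_camera, camera_model gives the robot as it stands.
- The arm moves only by the tool drive_tool, never from a script. Its argument "commands" is one flat list of numbers, 4 for each row, row after row: the shift along the tool's x, y, z in cm, then the turn about the tool's z in degrees. A call has exactly 8 rows; each row shifts and turns the commanded pose from where the row before left it, along the tool's axes as they then stand; what a row does not reach is not made up. A row lasts 1/8 s, in which the tool goes at most 62.5 mm and 10.7 degrees, less where a joint would pass 70% of its speed; a pose out of reach is approached as far as the arm can. A call is refused whole if a number of a shift passes 6.25 or a number of a turn 10.7, either way. A call with a gripper value outside its range is refused whole. "grip" is the opening, from 0 (shut) to 1 (fully open), set as the call begins (left out, the last holds). The fingers move at their own pace and stop on an object; "force" is the grip in N (left out, the last holds). Time passes only in rows, so rows that do not move let the fingers close, or fill a call up. It gives the time, the measured TCP pose, the force, the opening and the grip force at its end, in the units of the state.
- r.observe(): the state, without advancing time (a new reading comes with each control period).
- read_camera(name): name is "side" or "top"; returns (picture, depth): 420x560x3 uint8, red, green, blue; 420x560 float32, m along the optical axis (not along the pixel's ray), 0 where there is no reading.
- camera_model(name): a dict with "K" (3x3 intrinsics, pixels), "k1" (the pictures are not rectified: a ray, as slopes to the right and down, at radius r is drawn at 1 + k1 r^2 times it, then the intrinsics apply), "view" (4x4, takes a point from world to camera coordinates). Camera axes: x right, y down, z forward; pixel columns grow to the right and rows downward; lengths in m; the calibration is good to about 2 mm. A picture is of the moment at which its call begins. camera_model takes no time and is no camera call.
- r.close_job(): hands the job in; it is judged then, once.
The state is a dict: "clock": time; "q": joint angles; "qd": joint speeds; "joint_efforts": joint torques, N m; "eef_pos": TCP position; "eef_rot": TCP orientation; "wrist_force": force on the tool from outside, world axes, zero at the start; "wrist_torque": the same for the moment, N m; "grip_width": finger opening in m; "grasp_force": force on a finger pad.
Only numpy, scipy, OpenCV 4.12 (cv2) and the standard library are available. Lean on these libraries where they do the work, as an engineer would, in place of code of your own. Each camera call takes 0.05 s, during which the arm holds its last target. There are 200 camera calls.

## Working session

There is one attempt and no reset: what is moved stays moved. The work goes in short steps, Python scripts to look and compute and a tool call to move; the robot and the scene stay as the last step left them, time stands still between calls to the robot, and variables do not carry over. Pictures are saved under pics/ and viewed, at most 10 in all, crops included, and the job is handed in when it is done.

Besides the shell and the picture viewer there is one more tool, called after "Emit:" as a command line: name --argument value ..., lists and objects as JSON in quotes. drive_tool: Moves the arm, as the interface text tells. Its arguments: {"type":"object","properties":{"commands":{"type":"array"},"grip":{"type":"number"},"force":{"type":"number"}},"required":["commands"]}

```bash
mkdir -p pics; cat > h.py <<'E'
import numpy as np, cv2
from station import r, read_camera, camera_model
def shot(n,f=None):
    p,d=read_camera(n); np.savez(f'/tmp/{n}.npz',p=p,d=d)
    if f: cv2.imwrite(f'pics/{f}.png',cv2.cvtColor(p,cv2.COLOR_RGB2BGR))
    return p,d
def rays(n,uv):
    m=camera_model(n);K=np.array(m['K']);uv=np.atleast_2d(uv).astype(float)
    s=cv2.undistortPoints(uv.reshape(-1,1,2),K,np.array([m['k1'],0,0,0,0.])).reshape(-1,2)
    V=np.array(m['view']);D=np.c_[s,np.ones(len(s))]@V[:3,:3]
    return -V[:3,:3].T@V[:3,3],D
def onz(n,uv,z):
    o,D=rays(n,uv); t=(z-o[2])/D[:,2]; return o+D*t[:,None]
def dep(n,uv,d):
    o,D=rays(n,uv); uv=np.atleast_2d(uv).astype(int); return o+D*d[uv[:,1],uv[:,0]][:,None]
E
python3 - <<'E'
from h import *
for n in('top','side'): shot(n,n+'0'); m=camera_model(n); print(n,m['k1'],np.round(rays(n,[[280,210]]),2))
s=r.observe();print(r.tips_ahead,s['eef_pos'],s['eef_rot'],s['clock'])
E
```

```text
Traceback (most recent call last):
ValueError: setting an array element with a sequence. The requested array has an inhomogeneous shape after 1 dimensions. The detected shape was (2,) + inhomogeneous part.
```

View pics/top0.png

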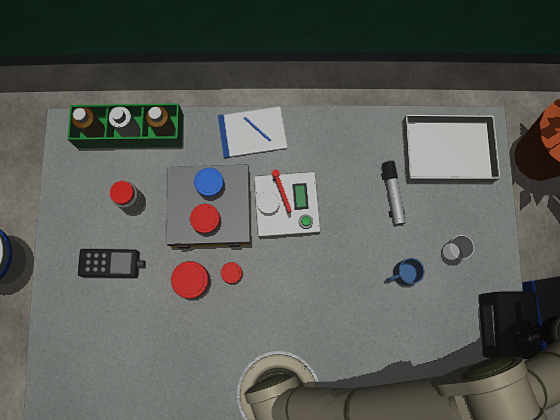

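The top view shows the case at (207,205). On it are the blue tin (209,182) and the red tin (205,219). The scale is at (287,205), with the pan at (268,202), the guard from (277,173) to (288,212) and the button at (306,221).

Things that could be taken for the red tin:
- Red disc on the case (205,219).
- Large red disc on the table (190,280).
- Small red disc (231,272).
- Red-capped jar (122,192).

My choice is the one on the case, at (205,219).

```bash
python3 - <<'E'
from h import *
p,d=shot('top'); shot('side','side0')
c=cv2.resize(p[155:305,105:330],None,fx=3.4,fy=3.4,interpolation=cv2.INTER_CUBIC); cv2.imwrite('pics/crop0.png',cv2.cvtColor(c,cv2.COLOR_RGB2BGR))
h=cv2.cvtColor(p,cv2.COLOR_RGB2HSV)
def comps(mask,name,z=None):
    n,l,s,ce=cv2.connectedComponentsWithStats(mask.astype('uint8'))
    for i in range(1,n):
        if s[i,4]<25: continue
        uv=ce[i]; dd=np.median(d[l==i]); o,D=rays('top',[uv]); q=o+D*dd
        pts=np.argwhere(l==i)[:,::-1]; w=onz('top',pts,q[0,2]); (cx,rad)=cv2.minEnclosingCircle(w[:,:2].astype('float32'))[:2]
        print(name,uv.round(1),s[i,4],'dep',q.round(4)[0],'circ',np.round(cx,4),round(rad,4))
H,S,Vv=h[...,0],h[...,1],h[...,2]
red=((H<8)|(H>172))&(S>130)&(Vv>70); red[:,340:]=0
comps(red,'red')
b=(H>95)&(H<125)&(S>120)&(Vv>80); b[:,340:]=0; comps(b,'blue')
g=(H>45)&(H<85)&(S>100)&(Vv>60); g[:160]=0; comps(g,'green')
w=(S<40)&(Vv>190); w[:,:250]=0;w[:,330:]=0;w[:165]=0;w[245:]=0; comps(w,'white')
P=[(169,168),(248,168),(168,243),(248,243)]
print(dep('top',P,d).round(3))
for n in('top','side'):
  o,D=rays(n,[[280,210]]); print(n,o.round(3),D.round(3))
s=r.observe();print(r.tips_ahead,s['eef_pos'],s['eef_rot'],s['clock'])
E
```

```text
red [280.8 188.6] 173 dep [ 0.6254 -0.0099  0.1081] circ [ 0.6197 -0.0102] 0.07
red [121.1 191.9] 421 dep [0.6125 0.4805 0.13  ] circ [0.6124 0.4802] 0.0366
red [204.4 217.9] 675 dep [0.5292 0.2216 0.1321] circ [0.5296 0.2215] 0.0447
red [189.3 279.4] 1080 dep [0.3498 0.2736 0.0663] circ [0.3499 0.2737] 0.0573
red [231.1 272.4] 354 dep [0.3734 0.1473 0.0384] circ [0.3734 0.1474] 0.0334
blue [223.1 135.5] 226 dep [0.8347 0.1817 0.0138] circ [0.8356 0.1807] 0.075
blue [256.8 128.7] 59 dep [0.8564 0.0684 0.0189] circ [0.8555 0.0696] 0.0578
blue [208.3 181.3] 642 dep [0.6434 0.2121 0.1322] circ [0.644  0.2118] 0.0448
green [299.9 195.9] 182 dep [ 0.6164 -0.0715  0.0473] circ [ 0.6172 -0.0706] 0.0352
green [306.  220.4] 62 dep [ 0.5327 -0.0885  0.0657] circ [ 0.5332 -0.0886] 0.0139
white [280.6 200. ] 42 dep [ 0.604  -0.0095  0.0434] circ [ 0.6045 -0.0091] 0.0599
[[0.701 0.345 0.085]
 [0.707 0.095 0.06 ]
 [0.462 0.341 0.075]
 [0.465 0.094 0.048]]
top [0.224 0.006 1.673] [[ 0.208 -0.008 -0.978]]
side [-0.437  1.013  1.445] [[ 0.503 -0.517 -0.692]]
0.014 [ 0.18473291 -0.70071421  0.24462672] [-3.14038944e+00  1.28304026e-04  2.57809072e-01] 0.15
```

View pics/crop0.png

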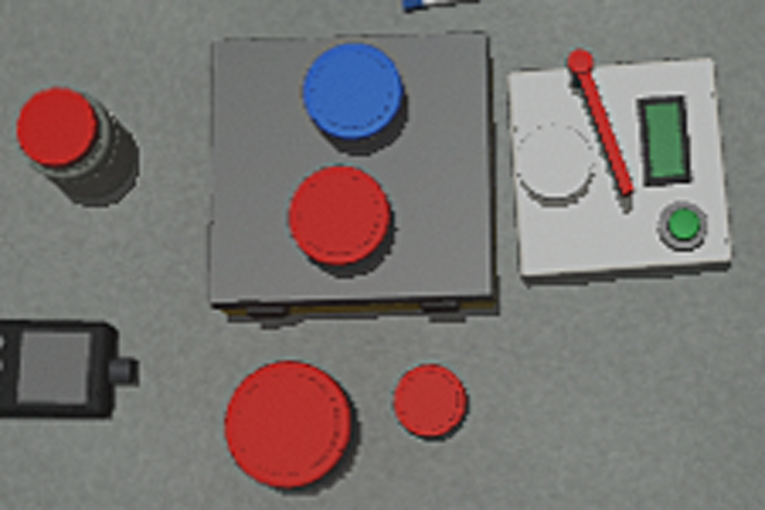

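View pics/side0.png

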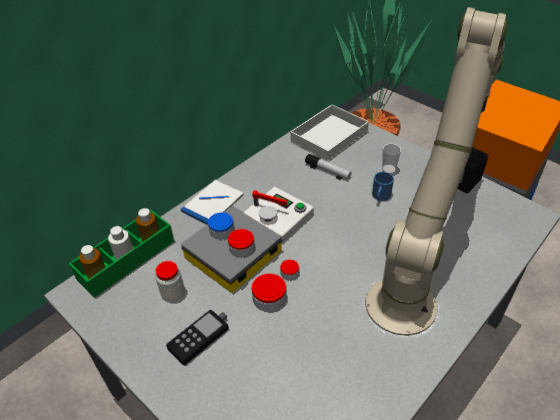

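The crop confirms the choice: the red disc on the case at (204,218) has radius 45 mm and its top at 0.132 m. The large and small discs on the table have radii of 57 and 33 mm. The side view agrees: red tin (241,240), blue tin (221,222), pan (268,213), guard (268,199) and button (301,207).

```bash
cat >> h.py <<'E'
def cloud(n,d):
    vv,uu=np.mgrid[:d.shape[0],:d.shape[1]]; o,D=rays(n,np.c_[uu.ravel(),vv.ravel()])
    return (o+D*d.reshape(-1,1)).reshape(*d.shape,3)
def circ(P):
    A=np.c_[2*P,np.ones(len(P))];x=np.linalg.lstsq(A,(P**2).sum(1),rcond=None)[0]
    return x[:2],np.sqrt(x[2]+x[:2]@x[:2])
E
python3 - <<'E'
from h import *
f=np.load('/tmp/top.npz');p,d=f['p'],f['d'];W=cloud('top',d);x,y,z=W[...,0],W[...,1],W[...,2]
h=cv2.cvtColor(p,cv2.COLOR_RGB2HSV)
m=(x>.5)&(x<.72)&(y>-.02)&(y<.078)&(abs(z-.078)<.009)&(h[...,1]<60)
n,l,s,c=cv2.connectedComponentsWithStats(m.astype('uint8'));i=1+s[1:,4].argmax();m=l==i
print('pan z',np.median(z[m]),s[i]); 
cs=cv2.findContours(m.astype('uint8'),0,1)[0][0][:,0]
q=onz('top',cs,.078)[:,:2];print('panfit',circ(q),cv2.minEnclosingCircle(q.astype('float32')), onz('top',c[i:i+1],.078))
# housing
m=(x>.42)&(x<.75)&(y>-.16)&(y<.09)&(abs(z-.045)<.012)&(h[...,2]>150)
q=onz('top',np.argwhere(m)[:,::-1],.045)[:,:2];print('house',cv2.minAreaRect(q.astype('float32')))
m=(x>.4)&(x<.8)&(y>.05)&(y<.4)&(abs(z-.08)<.01)&(h[...,1]<60)
q=onz('top',np.argwhere(m)[:,::-1],.080)[:,:2];print('case',cv2.minAreaRect(q.astype('float32')),np.round(cv2.boxPoints(cv2.minAreaRect(q.astype('float32'))),3))
# guard
g=((h[...,0]<8)|(h[...,0]>172))&(h[...,1]>130)&(h[...,2]>70)
n,l,s,c=cv2.connectedComponentsWithStats(g.astype('uint8'));i=l[188,281] or l[189,281]
print('guard rect',cv2.minAreaRect(onz('top',np.argwhere(l==i)[:,::-1],.109)[:,:2].astype('float32')), dep('top',[(275.6,173.2),(289,210)],d), onz('top',[(275.6,173.2)],.109))
E
```

```text
pan z 0.0772426735445928 [257 192  22  22 381]
panfit (array([0.58887537, 0.0318651 ]), np.float64(0.033741920101537363)) ((0.5887033939361572, 0.032225821167230606), 0.03525381535291672) [[0.58861127 0.03181237 0.078     ]]
house ((0.5930899977684021, -0.027882196009159088), (0.19613590836524963, 0.19610174000263214), 4.084197521209717)
case ((0.6359972357749939, 0.2129378616809845), (0.3804394006729126, 0.31134140491485596), 8.652678489685059) [[0.425 0.338]
 [0.471 0.03 ]
 [0.847 0.088]
 [0.801 0.395]]
guard rect ((0.6192188858985901, -0.00925033912062645), (0.1394183188676834, 0.0207115039229393), 16.54021644592285) [[ 0.67484759  0.00602041  0.10812211]
 [ 0.55822825 -0.03460065  0.10377308]] [[0.67459476 0.00602059 0.109     ]]
```

Emit:
drive_tool --commands '[0,0,0,-9.4,0,0,0,-9.4,0,0,0,-9.4,0,0,0,-9.4,0,0,0,-9.4,0,0,0,-9.4,0,0,0,-9.4,0,0,0,-9.4]' --grip 0

```text
clock: 1.15
eef_pos: [0.1847, -0.7009, 0.2449]
eef_rot: [-3.141, -0.001, 1.576]
wrist_force: [-1.1, 0.6, 0.1]
grip_width: -0.0001
grasp_force: 0.0
```

```bash
python3 -c "
from h import *
s=r.observe();print(r.tips_ahead,s['eef_pos'],s['eef_rot'],s['q'],s['grip_width'],s['clock'])"
```

```text
0.014 [ 0.18468327 -0.70091338  0.24491369] [-3.14131994e+00 -5.44060950e-04  1.57563414e+00] [ 1.45392476  0.62315914 -0.36213205  1.58344136  0.25131563  0.98186422
  1.01853136] -8.143043759483321e-05 1.15
```

Emit:
drive_tool --commands '[4.4,2.4,0,0,4.4,2.4,0,0,4.4,2.4,0,0,4.4,2.4,0,0,4.4,2.4,0,0,4.4,2.4,0,0,4.4,2.4,0,0,4.4,2.4,0,0]'

```text
clock: 2.15
eef_pos: [0.3775, -0.3477, 0.2453]
eef_rot: [3.142, 0.0, 1.57]
wrist_force: [0.3, 0.5, -0.2]
grip_width: 0.0004
grasp_force: 0.0
```

Emit:
drive_tool --commands '[4.4,2.4,0,0,4.4,2.4,0,0,4.4,2.4,0,0,4.4,2.4,0,0,4.4,2.4,0,0,4.4,2.4,0,0,4.4,2.4,0,0,4.4,2.4,0,0]'

```text
clock: 3.15
eef_pos: [0.5697, 0.0042, 0.2451]
eef_rot: [-3.141, 0.0, 1.57]
wrist_force: [0.2, -0.0, -0.1]
grip_width: 0.0002
grasp_force: 0.0
```

```bash
python3 -c "
from h import *
shot('side','side1')
s=r.observe();print(r.tips_ahead,s['eef_pos'],s['eef_rot'],s['q'],s['clock'])"
```

```text
0.014 [0.57274493 0.01169655 0.24569517] [ 3.1382607  -0.00487417  1.57657581] [ 0.21654211  0.4507644  -0.46819241  1.93467372  0.26832306  0.81307865
 -0.3907621 ] 3.2
```

View pics/side1.png

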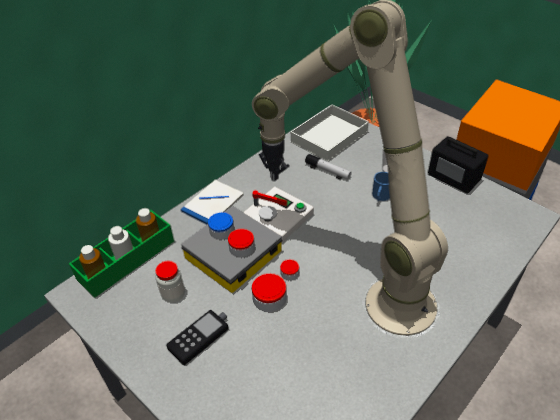

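The side view shows the shut fingertips at (276,177), above the guard and pan. I'll check how long the tips are before lowering.

```bash
python3 -c "
from h import *
s=r.observe();e=np.array(s['eef_pos']);print(e)
for v in (176,178,180):
  o,D=rays('side',[[276,v]]);D=D[0];t=((e-o)[:2]@D[:2])/(D[:2]@D[:2]);print(v,o+D*t)"
```

```text
[0.57274493 0.01169655 0.24569517]
176 [0.56163352 0.00073033 0.24796625]
178 [0.56182888 0.00091902 0.23875171]
180 [0.5620256  0.00110918 0.22947505]
```

Emit:
drive_tool --commands '[0,0,2,0,0,0,2,0,0,0,2,0,0,0,2,0,0,0,0,0,0,0,0,0,0,0,0,0,0,0,0,0]'

```text
clock: 4.2
eef_pos: [0.5695, 0.0027, 0.1659]
eef_rot: [3.141, 0.0, 1.57]
wrist_force: [-0.5, -0.6, 0.6]
grip_width: 0.0001
grasp_force: 0.0
```

Emit:
drive_tool --commands '[0,0,1.5,0,0,0,1.5,0,0,0,1.5,0,0,0,1.4,0,0,0,0,0,0,0,0,0,0,0,0,0,0,0,0,0]'

```text
clock: 5.2
eef_pos: [0.5694, 0.0027, 0.1067]
eef_rot: [3.141, 0.0, 1.57]
wrist_force: [-0.3, -0.6, 0.5]
grip_width: -0.0002
grasp_force: 0.0
```

```bash
python3 -c "
from h import *
p=np.array([.5695,.0027]);P=np.array([.675,.006])
for t in np.radians([199,210,220,230,240,250,260,270,276]):
  u=np.array([np.cos(t),np.sin(t)]);m=np.array([-u[1],u[0]]);q=P+.095*u-.018*m
  print(np.degrees(t),q.round(3),'tool x,y cm',((q-p)[::-1]*100).round(1));p=q"
```

```text
199.0 [ 0.579 -0.008] tool x,y cm [-1.1  1. ]
210.00000000000003 [ 0.584 -0.026] tool x,y cm [-1.8  0.4]
220.0 [ 0.591 -0.041] tool x,y cm [-1.5  0.7]
230.0 [ 0.6   -0.055] tool x,y cm [-1.4  0.9]
239.99999999999997 [ 0.612 -0.067] tool x,y cm [-1.2  1.2]
250.00000000000003 [ 0.626 -0.077] tool x,y cm [-1.   1.4]
260.0 [ 0.641 -0.084] tool x,y cm [-0.7  1.5]
270.0 [ 0.657 -0.089] tool x,y cm [-0.5  1.6]
276.0 [ 0.667 -0.09 ] tool x,y cm [-0.1  1. ]
```

Emit:
drive_tool --commands '[-1.1,1.0,0,0,-1.8,0.4,0,0,-1.5,0.7,0,0,-1.4,0.9,0,0,-1.2,1.2,0,0,-1.0,1.4,0,0,-0.7,1.5,0,0,-0.5,1.0,0,0]'

```text
clock: 6.2
eef_pos: [0.6513, -0.0895, 0.1061]
eef_rot: [3.141, -0.0, 1.57]
wrist_force: [-1.2, 1.1, -0.4]
grip_width: 0.0
grasp_force: 0.4
```

Emit:
drive_tool --commands '[-0.1,0.3,0,0,0,0.3,0,0,0,0.2,0,0,0,0.2,0,0,0,0.1,0,0,0,0,0,0,0,0,0,0,0,0,0,0]'

```text
clock: 7.2
eef_pos: [0.6612, -0.0902, 0.1063]
eef_rot: [3.141, -0.0, 1.57]
wrist_force: [-0.4, -0.3, -0.6]
grip_width: 0.0002
grasp_force: 0.2
```

```bash
cat > g.py <<'E'
from h import *
p,d=shot('top')
h=cv2.cvtColor(p,cv2.COLOR_RGB2HSV);W=cloud('top',d)
g=((h[...,0]<8)|(h[...,0]>172))&(h[...,1]>130)&(h[...,2]>50)&(W[...,0]>.5)&(W[...,0]<.75)&(W[...,1]<.06)&(W[...,1]>-.17)
q=onz('top',np.argwhere(g)[:,::-1],.109)[:,:2]
c,sz,a=rc=cv2.minAreaRect(q.astype('float32'));print('guard',rc,len(q),cv2.boxPoints(rc).round(3).tolist())
g=((h[...,0]<8)|(h[...,0]>172))&(h[...,1]>130)&(h[...,2]>50)&(abs(W[...,2]-.131)<.012)&(W[...,1]<.3)&(W[...,0]>.45)
q=onz('top',np.argwhere(g)[:,::-1],.131)[:,:2]
if len(q): print('red',cv2.minEnclosingCircle(q.astype('float32')),q.mean(0),len(q))
s=r.observe();print(s['eef_pos'],s['eef_rot'],s['wrist_force'],s['clock'])
E
python3 g.py
```

```text
guard ((0.6751092076301575, -0.021721750497817993), (0.0779309943318367, 0.019423553720116615), 89.6982650756836) 119 [[0.6650000214576721, -0.061000000685453415], [0.6850000023841858, -0.061000000685453415], [0.6850000023841858, 0.017000000923871994], [0.6660000085830688, 0.017000000923871994]]
red ((0.5293277502059937, 0.22211907804012299), 0.04477392137050629) [0.52911959 0.2220896 ] 667
[ 0.66116158 -0.09018923  0.10629881] [ 3.14149495e+00 -8.20304859e-05  1.57038309e+00] [-0.3741413  -0.05179054 -0.70001676] 7.25
```

Emit:
drive_tool --commands '[0,0.2,0,0,0,0.1,0,0,0,-1.3,0,0,0,-1,0,0,0,0,-3,0,0,0,-4,0,0,0,-4,0,0,0,-2,0]' --grip 0.7

```text
clock: 8.25
eef_pos: [0.6421, -0.0901, 0.2389]
eef_rot: [3.138, 0.0, 1.57]
wrist_force: [0.4, -0.7, -0.7]
grip_width: 0.0596
grasp_force: 0.0
```

Emit:
drive_tool --commands '[4.7,-1.7,0,0,4.7,-1.7,0,0,4.7,-1.7,0,0,4.7,-1.7,0,0,4.7,-1.7,0,0,4.7,-1.7,0,0,4.7,-1.6,0,0,4.9,-1.5,0,0]'

```text
clock: 9.25
eef_pos: [0.5079, 0.2893, 0.2366]
eef_rot: [3.141, -0.0, 1.57]
wrist_force: [-0.2, 0.9, -0.2]
grip_width: 0.0599
grasp_force: 0.0
```

Emit:
drive_tool --commands '[0,0,0,-5.8,0,0,0,-5.8,0,0,0,-5.7,0,0,0,0,0,0,0,0,0,0,0,0,0,0,0,0,0,0,0,0]'

```text
clock: 10.25
eef_pos: [0.5083, 0.2878, 0.2363]
eef_rot: [3.142, -0.0, 1.872]
wrist_force: [0.3, -0.4, -0.3]
grip_width: 0.0601
grasp_force: 0.0
```

```bash
python3 g.py; python3 - <<'E'
from h import *
shot('side','side2'); s=r.observe(); print(s['grip_width'])
f=np.load('/tmp/top.npz');p,d=f['p'],f['d'];W=cloud('top',d)
x,y,z=W[...,0],W[...,1],W[...,2]; h=cv2.cvtColor(p,cv2.COLOR_RGB2HSV)
m=((x>.5)&(x<.7)&(y>-.02)&(y<.085)&(abs(z-.078)<.009)&(h[...,1]<60)).astype('uint8')
n,l,st,c=cv2.connectedComponentsWithStats(m);i=1+st[1:,4].argmax();m=(l==i).astype('uint8')
q=onz('top',cv2.findContours(m,0,1)[0][0][:,0],.078)[:,:2].astype('float32');print('pan',circ(q),cv2.minEnclosingCircle(q),onz('top',c[i:i+1],.078))
E
```

```text
guard ((0.6787155866622925, -0.0516994372010231), (0.020170945674180984, 0.1384323090314865), 3.3135757446289062) 191 [[0.6650000214576721, 0.017000000923871994], [0.6729999780654907, -0.12099999934434891], [0.6930000185966492, -0.11999999731779099], [0.6850000023841858, 0.017999999225139618]]
0.05990172419251296
pan (array([0.58889495, 0.03183776]), np.float64(0.03364452606363722)) ((0.588731050491333, 0.032125502824783325), 0.03525812178850174) [[0.58894677 0.03187963 0.078     ]]Traceback (most recent call last):
  File "g.py", line 8, in <module>
    q=onz('top',np.argwhere(g)[:,::-1],.131)[:,:2]
      ~~~^^^^^^^^^^^^^^^^^^^^^^^^^^^^^^^^^^^
  File "h.py", line 13, in onz
    o,D=rays(n,uv); t=(z-o[2])/D[:,2]; return o+D*t[:,None]
        ~~~~^^^^^^
  File "h.py", line 9, in rays
    s=cv2.undistortPoints(uv.reshape(-1,1,2),K,np.array([m['k1'],0,0,0,0.])).reshape(-1,2)
      ~~~~~~~~~~~~~~~~~~~^^^^^^^^^^^^^^^^^^^^^^^^^^^^^^^^^^^^^^^^^^^^^^^^^^^
cv2.error: OpenCV(4.12.0) /io/opencv/modules/calib3d/src/undistort.dispatch.cpp:347: error: (-215:Assertion failed) CV_IS_MAT(_src) && CV_IS_MAT(_dst) && (_src->rows == 1 || _src->cols == 1) && (_dst->rows == 1 || _dst->cols == 1) && _src->cols + _src->rows - 1 == _dst->rows + _dst->cols - 1 && (CV_MAT_TYPE(_src->type) == CV_32FC2 || CV_MAT_TYPE(_src->type) == CV_64FC2) && (CV_MAT_TYPE(_dst->type) == CV_32FC2 || CV_MAT_TYPE(_dst->type) == CV_64FC2) in function 'cvUndistortPointsInternal'
```

View pics/side2.png

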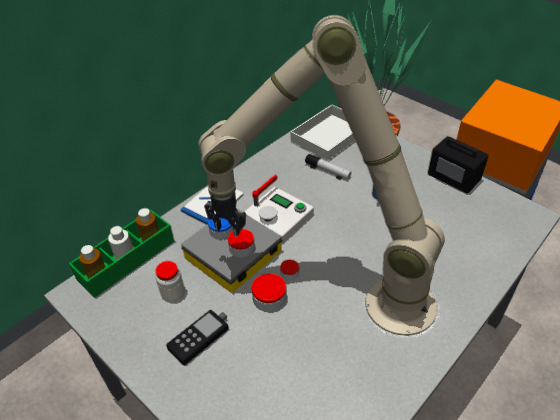

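Side view: guard aside (265,186), red tin undisturbed (241,240), open gripper over the case behind it (228,215). Next I lower the gripper.

Emit:
drive_tool --commands '[0,0,2,0,0,0,3,0,0,0,3,0,0,0,2,0,0,0,2,0,0,0,1,0,0,0,0.6,0,0,0,0,0]'

```text
clock: 11.35
eef_pos: [0.5084, 0.2879, 0.1003]
eef_rot: [3.142, 0.0, 1.872]
wrist_force: [0.3, 0.2, 0.2]
grip_width: 0.0597
grasp_force: 0.0
```

```bash
cat > t.py <<'E'
from h import *
s=r.observe();e=np.array(s['eef_pos']);R=s['eef_rot'][2];print(e,R,s['wrist_force'],s['clock'])
p,d=shot('side');h=cv2.cvtColor(p,cv2.COLOR_RGB2HSV);W=cloud('side',d)
g=((h[...,0]<8)|(h[...,0]>172))&(h[...,1]>130)&(h[...,2]>120)&(abs(W[...,2]-.131)<.007)&(W[...,1]<.3)&(W[...,0]>.45)
q=onz('side',np.argwhere(g)[:,::-1],.132)[:,:2].astype('float32');c,rad=cv2.minEnclosingCircle(q);print('side red',c,rad,q.mean(0),np.median(W[g][:,2]))
b=(h[...,0]>95)&(h[...,0]<125)&(h[...,1]>120)&(abs(W[...,2]-.131)<.007)
print('blue',cv2.minEnclosingCircle(onz('side',np.argwhere(b)[:,::-1],.132)[:,:2].astype('float32')))
v=np.array([.5888,.0320])-c; print('to pan',v, 'tool x,y cm',100*(v@[np.cos(R),np.sin(R)]),100*(v@[np.sin(R),-np.cos(R)]))
v=np.array(c)-e[:2];print('tin rel tcp, tool cm',100*(v@[np.cos(R),np.sin(R)]),100*(v@[np.sin(R),-np.cos(R)]))
E
python3 t.py
```

```text
[0.50837111 0.28789017 0.10033765] 1.8723359095938974 [0.30960782 0.24319116 0.18593956] 11.35
side red (0.5237439274787903, 0.2046402096748352) 0.03737489506602287 [0.5212285  0.20143668] 0.1313409240163539
blue ((0.648751974105835, 0.23763737082481384), 0.03897200897336006)
to pan [ 0.06505607 -0.17264021] tool x,y cm -18.417179581024104 1.0848234717539957
tin rel tcp, tool cm -8.405933798572022 -1.004525670189686
```

Emit:
drive_tool --commands '[-1,0,0,0,-0.7,0,0,0,-0.5,0,0,0,-0.5,0,0,0,-0.7,0,0,0,-0.8,0,0,0,-0.8,0,0,0,-0.5,0,0,0]'

```text
clock: 12.4
eef_pos: [0.5249, 0.2347, 0.1003]
eef_rot: [3.142, 0.0, 1.872]
wrist_force: [-1.4, 2.2, 1.0]
grip_width: 0.0597
grasp_force: 0.9
```

```bash
python3 t.py; python3 g.py
```

```text
[0.52487791 0.23471338 0.1002861 ] 1.8718400893239648 [-1.42660941  2.22284021  0.99403781] 12.4
side red (0.5328011512756348, 0.19287443161010742) 0.04236127808690071 [0.531877   0.17089215] 0.130376524093753
blue ((0.6440256834030151, 0.2199973165988922), 0.04403600096702576)
to pan [ 0.05599885 -0.16087443] tool x,y cm -17.024413005129613 0.577840699560393
tin rel tcp, tool cm -4.230672594880129 -0.4839058881145613
guard ((0.6787155866622925, -0.0516994372010231), (0.020170945674180984, 0.1384323090314865), 3.3135757446289062) 198 [[0.6650000214576721, 0.017000000923871994], [0.6729999780654907, -0.12099999934434891], [0.6930000185966492, -0.11999999731779099], [0.6850000023841858, 0.017999999225139618]]Traceback (most recent call last):
  File "g.py", line 8, in <module>
    q=onz('top',np.argwhere(g)[:,::-1],.131)[:,:2]
      ~~~^^^^^^^^^^^^^^^^^^^^^^^^^^^^^^^^^^^
  File "h.py", line 13, in onz
    o,D=rays(n,uv); t=(z-o[2])/D[:,2]; return o+D*t[:,None]
        ~~~~^^^^^^
  File "h.py", line 9, in rays
    s=cv2.undistortPoints(uv.reshape(-1,1,2),K,np.array([m['k1'],0,0,0,0.])).reshape(-1,2)
      ~~~~~~~~~~~~~~~~~~~^^^^^^^^^^^^^^^^^^^^^^^^^^^^^^^^^^^^^^^^^^^^^^^^^^^
cv2.error: OpenCV(4.12.0) /io/opencv/modules/calib3d/src/undistort.dispatch.cpp:347: error: (-215:Assertion failed) CV_IS_MAT(_src) && CV_IS_MAT(_dst) && (_src->rows == 1 || _src->cols == 1) && (_dst->rows == 1 || _dst->cols == 1) && _src->cols + _src->rows - 1 == _dst->rows + _dst->cols - 1 && (CV_MAT_TYPE(_src->type) == CV_32FC2 || CV_MAT_TYPE(_src->type) == CV_64FC2) && (CV_MAT_TYPE(_dst->type) == CV_32FC2 || CV_MAT_TYPE(_dst->type) == CV_64FC2) in function 'cvUndistortPointsInternal'
```

Emit:
drive_tool --commands '[-0.7,0,0,0,-0.9,0,0,0,-0.9,0,0,0,-0.9,0,0,0,-0.9,0,0,0,-0.9,0,0,0,-0.9,0,0,0,-0.7,0,0,0]'

```text
clock: 13.5
eef_pos: [0.545, 0.1697, 0.1002]
eef_rot: [-3.142, 0.0, 1.872]
wrist_force: [-0.8, 1.0, -0.8]
grip_width: 0.0596
grasp_force: 0.6
```

Emit:
drive_tool --commands '[-0.8,0,0,0,-1,0,0,0,-1,0,0,0,-1,0,0,0,-1,0,0,0,-1,0,0,0,-0.8,0,0,0,-0.6,0,0,0]'

```text
clock: 14.5
eef_pos: [0.5663, 0.1009, 0.1001]
eef_rot: [-3.141, 0.0, 1.872]
wrist_force: [-0.0, 2.0, -0.0]
grip_width: 0.0595
grasp_force: 0.5
```

```bash
python3 t.py; python3 -c "
from h import *
p,d=shot('side');p2,d2=shot('top')
f=lambda p:cv2.resize(p,None,fx=4,fy=4,interpolation=2)
a=np.hstack([f(p[160:280,190:290]),f(p2[150:270,190:290])]);cv2.imwrite('pics/c3.png',a[...,::-1])"
```

```text
[0.56628353 0.1008787  0.10012322] 1.8718263009887588 [-0.04512391  2.04492015 -0.00319633] 14.5
side red (0.5745790600776672, 0.05890286713838577) 0.04092689976096153 [0.5718624  0.03727863] 0.1298309222800056
blue ((0.6369338035583496, 0.21482990682125092), 0.04739430919289589)
to pan [ 0.01422094 -0.02690287] tool x,y cm -2.9909654241219568 0.5604638767211592
tin rel tcp, tool cm -4.254790539463213 -0.45235082187438946
```

View pics/c3.png

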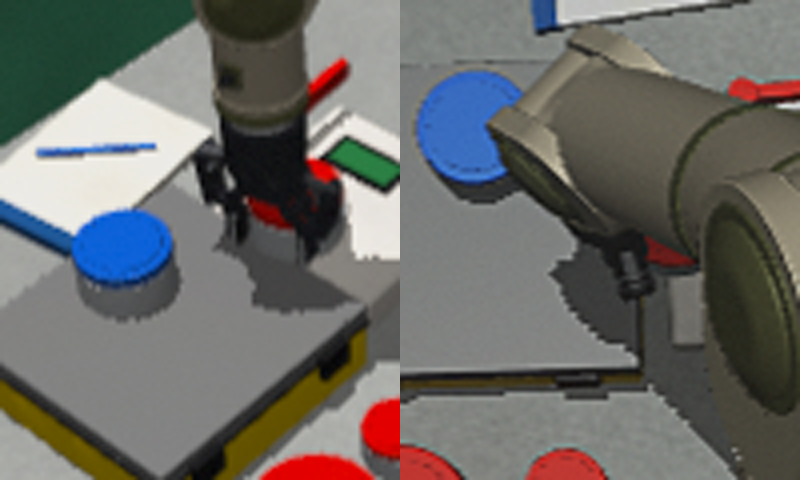

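The left (side) half of the crop shows the red tin upright (295,210), nested between the fingers and bridging onto the pan. The blue tin is undisturbed. I'll push nearly all the way, then back off and measure.

Emit:
drive_tool --commands '[-0.5,0,0,0,-0.5,0,0,0,-0.4,0,0,0,-0.3,0,0,0,-0.2,0,0,0,-0.1,0,0,0,0,0,0,0,0,0,0,0]'

```text
clock: 15.65
eef_pos: [0.5722, 0.0824, 0.1003]
eef_rot: [-3.142, 0.0, 1.872]
wrist_force: [-0.1, -0.7, 0.8]
grip_width: 0.0599
grasp_force: 0.0
```

Emit:
drive_tool --commands '[0.3,0,0,0,1,0,0,0,2,0,0,0,2,0,0,0,0,0,-5,0,0,0,-5,0,4,-4,-4,0,4,-4,0,0]'

```text
clock: 16.65
eef_pos: [0.4608, 0.1857, 0.2388]
eef_rot: [3.136, -0.001, 1.872]
wrist_force: [-0.7, 1.7, -0.8]
grip_width: 0.0598
grasp_force: 0.0
```

```bash
python3 t.py; python3 g.py
```

```text
[0.46082902 0.18571258 0.23881144] 1.871991907346099 [-0.68655871  1.72599455 -0.80035383] 16.65
side red (0.578833818435669, 0.0440375916659832) 0.044830065220594406 [0.57525504 0.05387961] 0.1294254785464375
blue ((0.6373295187950134, 0.21533212065696716), 0.04724934697151184)
to pan [ 0.00996618 -0.01203759] tool x,y cm -1.4452278359582726 0.5946430719961091
tin rel tcp, tool cm -17.030469587313704 7.066290165556046
guard ((0.6424169540405273, -0.009839341044425964), (0.09481518715620041, 0.22729811072349548), 43.26107406616211) 690 [[0.5299999713897705, 0.03999999910593033], [0.6859999895095825, -0.125], [0.7549999952316284, -0.05999999865889549], [0.5989999771118164, 0.10499999672174454]]
red ((0.5844187140464783, 0.04282943159341812), 0.044684652239084244) [0.58417043 0.04258734] 655
[0.45601198 0.1868938  0.23752734] [ 3.14131056e+00 -2.20381605e-04  1.87983481e+00] [ 1.09201796  0.17809389 -1.23889357] 16.75
```

Emit:
drive_tool --commands '[-3,2,0,0,-3,2,0,0,-3,2,0,0,-1.3,1.7,0,0,0,0,2,0,0,0,3,0,0,0,3,0,0,0,2,0]'

```text
clock: 17.75
eef_pos: [0.5646, 0.1088, 0.1348]
eef_rot: [-3.14, -0.0, 1.874]
wrist_force: [0.1, 0.6, -0.0]
grip_width: 0.0601
grasp_force: 0.0
```

Emit:
drive_tool --commands '[0,0,2,0,0,0,1,0,0,0,0.5,0,0,0,0.4,0,0,0,0,0,0,0,0,0,0,0,0,0,0,0,0,0]'

```text
clock: 18.75
eef_pos: [0.5653, 0.1076, 0.0975]
eef_rot: [3.141, 0.0, 1.872]
wrist_force: [0.4, -0.3, -0.6]
grip_width: 0.0598
grasp_force: 0.0
```

Emit:
drive_tool --commands '[-1,0,-0.2,0,-0.8,0,0,0,-0.6,0,0,0,-0.4,0,0,0,-0.4,0,0,0,-0.3,0,0,0,-0.2,0,0,0,-0.1,0,0,0]'

```text
clock: 19.75
eef_pos: [0.5766, 0.0713, 0.0993]
eef_rot: [-3.142, -0.0, 1.872]
wrist_force: [-0.8, 1.0, -1.1]
grip_width: 0.0604
grasp_force: 0.6
```

Emit:
drive_tool --commands '[0,0,0,0,0.3,0,0,0,1,0,0,0,2,0,0,0,2,0,-4,0,0,0,-5,0,4,-4,-5,0,4,-4,0,0]'

```text
clock: 20.75
eef_pos: [0.4693, 0.1727, 0.2335]
eef_rot: [3.136, -0.001, 1.872]
wrist_force: [-1.0, 2.0, -0.5]
grip_width: 0.0596
grasp_force: 0.0
```

```bash
python3 t.py; python3 g.py; python3 -c "
from h import *
p,d=shot('side');p2,d2=shot('top')
f=lambda p:cv2.resize(p,None,fx=4,fy=4,interpolation=2)
a=np.hstack([f(p[150:270,225:325]),f(p2[150:270,230:330])]);cv2.imwrite('pics/c4.png',a[...,::-1])"
```

```text
[0.46930936 0.17274546 0.23346959] 1.8718326994552779 [-1.03800083  2.02801521 -0.46663939] 20.75
side red (0.5812074542045593, 0.032563161104917526) 0.044332001358270645 [0.5787382  0.03371598] 0.1287452243646413
blue ((0.6372568011283875, 0.21600545942783356), 0.04760817438364029)
to pan [ 0.00759255 -0.00056316] tool x,y cm -0.2789102344109816 0.708412381314985
tin rel tcp, tool cm -16.705717593988677 6.530052849894859
guard ((0.6432458758354187, -0.012632414698600769), (0.0969863012433052, 0.22022505104541779), 44.58535385131836) 774 [[0.531000018119812, 0.03200000151991844], [0.6859999895095825, -0.125], [0.7549999952316284, -0.05700000002980232], [0.6000000238418579, 0.10000000149011612]]
red ((0.6125912070274353, 0.024763843044638634), 0.06896094977855682) [0.58883429 0.0315867 ] 648
[0.46411835 0.17389231 0.23194893] [ 3.14137574e+00 -2.39658946e-04  1.87976480e+00] [ 0.87562702 -0.23433556  0.01352876] 20.85
```

View pics/c4.png

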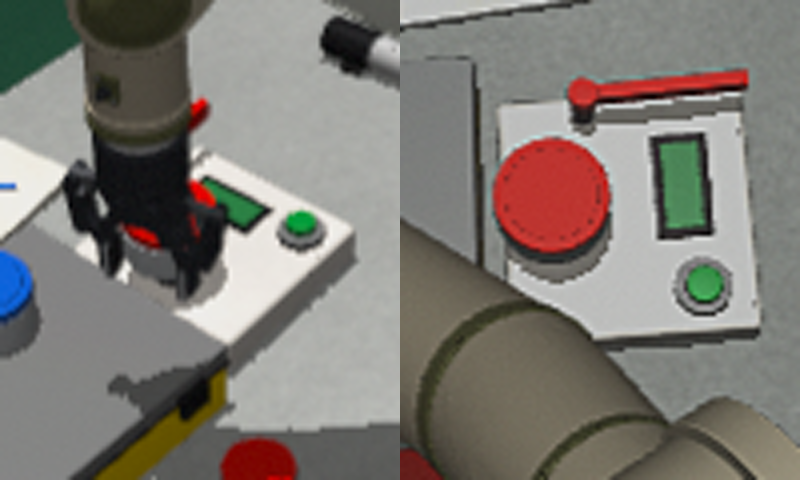

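Top half of the crop: the tin (552,197) stands on the pan, well off the case edge, measured about 0.5 mm from the pan centre. The guard is aside (650,85) and the button is visible (705,283). Next is the button, with the fingers shut.

Emit:
drive_tool --commands '[-3.4,-0.2,0,0,-3.4,-0.2,0,0,-3.4,-0.2,0,0,-3.4,-0.2,0,0,-3.4,-0.2,0,0,-3.4,-0.2,0,0,-3.4,-0.2,0,0,-3,-0.2,0,0]' --grip 0

```text
clock: 21.95
eef_pos: [0.5344, -0.0923, 0.2301]
eef_rot: [-3.141, -0.0, 1.871]
wrist_force: [-0.1, 0.2, 0.3]
grip_width: -0.0003
grasp_force: 0.0
```

Emit:
drive_tool --commands '[0,0,3,0,0,0,3,0,0,0,3,0,0,0,2,0,0,0,1,0,0,0,0,0,0,0,0,0,0,0,0,0]'

```text
clock: 22.95
eef_pos: [0.534, -0.0907, 0.1115]
eef_rot: [3.14, 0.001, 1.872]
wrist_force: [0.5, 0.4, -0.8]
grip_width: 0.0002
grasp_force: 0.0
```

Emit:
drive_tool --commands '[0,0,1,0,0,0,1,0,0,0,0.5,0,0,0,0.3,0,0,0,0.2,0,0,0,0.2,0,0,0,0,0,0,0,0,0]'

```text
clock: 23.95
eef_pos: [0.5336, -0.0905, 0.0789]
eef_rot: [3.142, -0.0, 1.872]
wrist_force: [-0.5, 1.7, 1.7]
grip_width: 0.0001
grasp_force: 1.0
```

Emit:
drive_tool --commands '[0,0,0.2,0,0,0,0.2,0,0,0,0.2,0,0,0,0,0,0,0,0,0,0,0,0,0,0,0,0,0,0,0,0,0]'

```text
clock: 24.95
eef_pos: [0.5338, -0.0905, 0.0746]
eef_rot: [3.141, 0.002, 1.872]
wrist_force: [-7.4, 0.9, 31.5]
grip_width: -0.0003
grasp_force: 15.1
```

Emit:
drive_tool --commands '[0,0,-0.5,0,0,0,-1,0,0,0,-2,0,0,0,-3,0,0,0,-4,0,0,0,-4,0,0,-4,0,0,0,-6,0,0]'

```text
clock: 25.95
eef_pos: [0.4384, -0.1203, 0.2183]
eef_rot: [3.139, 0.0, 1.873]
wrist_force: [0.3, -0.7, 0.3]
grip_width: -0.0001
grasp_force: 0.0
```

Emit:
drive_tool --commands '[0,-4,0,0,0,0,0,0,0,0,0,0,0,0,0,0,0,0,0,0,0,0,0,0,0,0,0,0,0,0,0,0]'

```text
clock: 26.95
eef_pos: [0.3999, -0.1321, 0.2177]
eef_rot: [-3.141, -0.0, 1.872]
wrist_force: [0.6, 0.5, 0.2]
grip_width: 0.0001
grasp_force: 0.0
```

```bash
python3 t.py; python3 g.py; python3 -c "
from h import *
p,d=shot('side');p2,d2=shot('top')
f=lambda p:cv2.resize(p,None,fx=4,fy=4,interpolation=2)
a=np.hstack([f(p[150:270,225:325]),f(p2[150:270,230:330])]);cv2.imwrite('pics/c5.png',a[...,::-1])"
```

```text
[ 0.39993161 -0.13207504  0.21770788] 1.8723544446726423 [0.58467711 0.51298008 0.24309734] 26.95
side red (0.5832526087760925, 0.03311845287680626) 0.044450294226408005 [0.58318293 0.03380269] 0.12873221610974772
blue ((0.6372656226158142, 0.21519632637500763), 0.04724876955151558)
to pan [ 0.00554739 -0.00111845] tool x,y cm -0.27156041986664564 0.4964874627310021
tin rel tcp, tool cm 10.329124533216914 22.41124634079991
guard ((0.6432458758354187, -0.012632414698600769), (0.0969863012433052, 0.22022505104541779), 44.58535385131836) 774 [[0.531000018119812, 0.03200000151991844], [0.6859999895095825, -0.125], [0.7549999952316284, -0.05700000002980232], [0.6000000238418579, 0.10000000149011612]]
red ((0.5887638926506042, 0.03143960237503052), 0.04453321918845177) [0.58853077 0.03146783] 649
[ 0.39993028 -0.13211382  0.2177436 ] [-3.14158509e+00  3.42302643e-05  1.87234119e+00] [-0.51781088  0.210487    0.07786568] 27.05
```

View pics/c5.png

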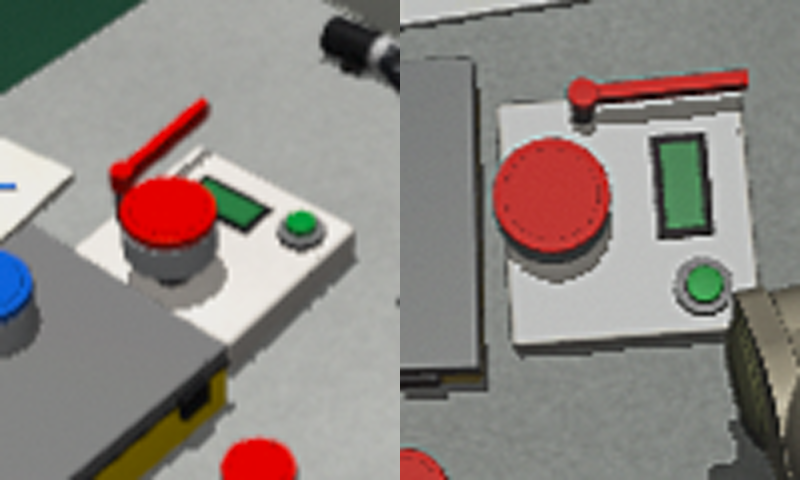

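The tin (552,197) is upright and centred on the pan. The guard is aside (650,85), the button is up (705,283), and the arm is clear.

```bash
python3 -c "
from station import r
print(r.close_job())"
```

```text
the job is handed in; nothing more can be done
None
```

I handed the job in at about 27 s: the guard is aside, the red tin stands upright within about 1 mm of the pan's centre, and the button was pressed fully down and is back up; the judge's verdict was not shown.

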